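# Close the cellar mill and start it

### The job

Close the kitchen mill: pick up its lid by the bar handle, lower it into the bowl's collar with the two lugs through the two slots, and turn it clockwise (seen from above) to the stop so that it is locked. Only then press the round start button on the sloping switch box all the way in, hold it for a moment and let it spring back out. Leave the other things on the table where they stand.

Things in the scene. Friction and masses are not known exactly. Their poses are not given: they have to be found in the camera images.
- mill: Kitchen mill, fixed: white motor base 142 mm square, 72 mm high, with a round steel bowl on it (outside radius 70 mm, collar top 133 mm above the table). Origin: centre of the underside, z up along the bowl's axis. The collar's rim, 8 mm thick, reaches in to radius 55 mm and has two slots right through it, each 28 mm wide, at the mill's +x and -x.
- mill_seat (a point): Centre of the bowl at the height of the ledge that the lid rests on, 115 mm above the table, 18 mm below the collar's top. Between ledge and rim a channel 10 mm high, of radius 64 mm, lets the lugs pass. From the slots the lid turns clockwise (from above) about 80 deg to a solid stop; counter-clockwise it is stopped within 20 deg.
- lid: The mill's lid, loose, 0.25 to 0.5 kg: aluminium disc of radius 52 mm, 18 mm thick, two lugs at its lower edge at its +x and -x (20 mm wide, 7 mm thick, out to radius 61 mm). Black upright bar handle on top, along x, centred: 84 mm long, 16 mm thick, from 18 to 56 mm above the underside. Origin: centre of the underside, z up. Both lugs alike: a half turn makes no difference.
- switchbox: Grey switch box, fixed, 140 mm wide (y), 147 mm deep (x from -47 to 100 mm), 131 mm high without its visor, front looking to its -x. Origin: on the table below the middle of the sloping face, z up. The face slopes 38 deg from level, rising to +x; its middle, with the start button, is 95 mm above the table.
- visor_edge (a point): Middle of the front edge (steel rim) of the clear splash visor over the switch box: a level plate 120 mm wide, 7 mm thick, from this edge back 100 mm to the box's +x, on two thin posts near its rear corners. It is in the way of a tool coming straight down on the button. Axes as the switch box.
- start_top (a point): Centre of the start button's top face. Black round button 56 mm across, standing 8 mm out of a dark ring 72 mm across and 12 mm thick. The point moves with the button; its z axis points out of the sloping face along the press axis, 38 deg from vertical, leaning to the switch box's -x.
- start (a joint): Travel of the start button in m: 0 out, 0.008 fully in. Spring: moves from about 2 N, fully in at 6 N, returns by itself.
- potlid: Bystander, loose: a plain round steel saucepan lid with no lugs, 128 mm across, with a small round knob. Origin: middle of the underside.
- dish: Bystander, loose: a small open steel dish, 124 mm across, 35 mm high. Origin: middle of the underside.
- jar: Bystander, loose: a glass jar, 72 mm across, 110 mm high. Origin: middle of the underside.
- mug: Bystander, loose: a white mug, 80 mm across, 80 mm high. Origin: middle of the underside.
- spoon: Bystander, loose: a 200 mm steel spoon lying flat. Origin: on the table under the spoon.
- tin: Bystander, loose: a can, 76 mm across, 80 mm high. Origin: middle of the underside.
Things that resemble listed ones, but are neither listed nor needed, are in the scene too. What is shaped like the lid but brown or red is not meant. Leave any green look-alike of the switchbox alone.

How it is judged:
By the outcome, as a careful person would: the job done as asked, in the order asked, and still so for the second after the job is handed in, with the robot touching nothing.
It also fails if it takes over 61 s, if anything falls off the work surface, if the arm or the gripper's body presses on something with over 40 N, if the wrist force passes 120 N, or if a joint passes its speed limit or range.

### The arm

A 6-joint arm with a two-finger parallel gripper is mounted at the origin on the work surface. World frame = base frame: x ahead of the robot, y to its left, z up, the work surface at z = 0. Lengths are in m, angles in rad, forces in N, time in s.
With the tool pointing down it reaches from about 0.3 to 0.875 m from the base axis. Payload 6.4 kg.
Tool frame: the origin (TCP) lies midway between the tips of the shut fingers; the grasp point (between the pads) lies 19 mm behind it; z points along the fingers, y is the line along which they close (so a half turn about z gives the same grasp; the last joint's range is limited). The gripper opens to 85 mm and grips with 20 to 120 N. Pads are 22 mm wide; open, the fingers measure 114 mm over their backs; the gripper's body (76 mm by 85 mm) begins 54 mm behind the grasp point. The pads swing forward as they close: fully open they stand 13 mm farther back than shut.
Start: joints at [0.938, 0.181, 1.607, -0, 1.354, -0.206], TCP at [0.238, 0.523, 0.231] pointing down, gripper open.
Joint ranges: [-2.99, 2.99], [-0.89, 2.07], [0.3, 2.58], [-1.14, 4.28], [0, 2.63], [-3.12, 3.12]. Speed limits (rad/s): [2.57, 2.57, 3.01, 3.14, 3.14, 3.14].

### API

Orientations are given as a unit quaternion [w, x, y, z].
In Python, from bench import ctrl gives the robot as it stands. The module is installed in compiled form; this text tells all that it offers.
- The arm moves only by the tool move_arm, never from a script. Its argument "plan" is one flat list of numbers, 6 for each row, row after row: the shift along the world's x, y, z in units of 50 mm (1.0 is 50 mm), then the turn, a rotation vector about the world's x, y, z in rad. A call has 1 to 10 rows; each row is the pose to reach, as a shift and turn from the pose commanded when the call began; what a row does not reach only later rows make up. A row lasts 1/8 s, in which the tool goes at most 62.5 mm and 10.7 degrees, less where a joint would pass 70% of its speed; a pose out of reach is approached as far as the arm can. A call with a gripper value outside its range is refused whole. "grip" is the finger opening in mm, from 0 to 85.4, set as the call begins (left out, the last holds). The fingers move at their own pace and stop on an object; the grip force is fixed at half the most. Time passes only in rows, so rows that repeat a pose let the fingers close. It gives the time, the measured TCP pose, the force, the opening and the grip force at its end, in the units of the state.
- ctrl.get_obs(): the state, without advancing time (a new reading comes with each control period).
- ctrl.camera(name): name is "scene" or "side" or "wrist"; returns a dict with "pixels" (480x640x3 uint8, red, green, blue), "fx", "fy", "cx", "cy" (pixels), "origin" and "attitude" of the camera in the world. Camera axes: x right, y down, z forward; pixel columns grow to the right and rows downward; lengths in m; the calibration is good to about 2 mm. The wrist camera is an equidistant fisheye: a pixel r from the principal point sees the ray r / f radians off the axis. A picture is of the moment at which its call begins. There is no depth.
- ctrl.hand_in(): hands the job in; it is judged then, once.
The state is a dict: "time_s": time; "q": joint angles; "dq": joint speeds; "joint_efforts": joint torques, N m; "eef_pos": TCP position; "eef_rot": TCP orientation; "wrist_force": force on the tool from outside, world axes, zero at the start; "torque": the same for the moment, N m; "opening": opening from 0.0 (shut) to 1.0 (fully open); "grasp_force": force on a finger pad.
Only numpy, scipy, OpenCV 4.12 (cv2) and the standard library are available. Lean on these libraries where they do the work, as an engineer would, in place of code of your own. Each camera call takes 0.05 s, during which the arm holds its last target. There are 200 camera calls.

## Working session

There is one attempt and no reset: what is moved stays moved. The work goes in short steps, Python scripts to look and compute and a tool call to move; the robot and the scene stay as the last step left them, time stands still between calls to the robot, and variables do not carry over. Pictures are saved under pics/ and viewed, at most 10 in all, crops included, and the job is handed in when it is done.

Besides the shell and the picture viewer there is one more tool, called after ">>>" as name(argument=value, ...), one argument or row to a line, values as JSON. move_arm: Moves the arm, as the interface text tells. Its arguments: {"type":"object","properties":{"plan":{"type":"array"},"grip":{"type":"number"}},"required":["plan"]}

```bash
mkdir -p pics
cat > h.py <<'E'
import numpy as np, cv2, json
from scipy.spatial.transform import Rotation as R
from bench import ctrl
def cam(n):
    c=ctrl.camera(n); return c
def save(c,f): cv2.imwrite(f,cv2.cvtColor(c["pixels"],cv2.COLOR_RGB2BGR))
def att(c):
    a=np.array(c["attitude"],float)
    return a if a.shape==(3,3) else R.from_quat(a[[1,2,3,0]]).as_matrix()
def ray(c,u,v,fish=False):
    x=(u-c["cx"])/c["fx"]; y=(v-c["cy"])/c["fy"]
    if fish:
        r=np.hypot(x,y); d=np.array([np.sin(r)*x/r,np.sin(r)*y/r,np.cos(r)])if r>1e-9 else np.array([0,0,1.])
    else: d=np.array([x,y,1.])
    d=att(c)@d; return np.array(c["origin"]),d/np.linalg.norm(d)
def onz(c,u,v,z,fish=False):
    o,d=ray(c,u,v,fish); return o+d*(z-o[2])/d[2]
def proj(c,p,fish=False):
    q=att(c).T@(np.array(p)-np.array(c["origin"]))
    if fish:
        r=np.hypot(q[0],q[1]);t=np.arctan2(r,q[2]);q=np.array([q[0]/r*t,q[1]/r*t,1])
    return c["cx"]+c["fx"]*q[0]/q[2],c["cy"]+c["fy"]*q[1]/q[2]
E
python3 - <<'E'
from h import *
for n in("scene","side","wrist"):
    c=cam(n);save(c,f"pics/{n}0.png");print(n,{k:v for k,v in c.items() if k!="pixels"})
    np.save(f"pics/{n}0.npy",c,allow_pickle=True)
print(ctrl.get_obs())
E
```

```text
scene {'fx': 500.6139173550942, 'fy': 500.6139173550942, 'cx': 322.5868693328229, 'cy': 242.58687764907344, 'origin': array([ 1.04642827, -0.31088993,  1.24336828]), 'attitude': array([-0.22694718,  0.83445341,  0.48494812, -0.130414  ])}
side {'fx': 460.22875648609926, 'fy': 460.22875648609926, 'cx': 317.11683594049526, 'cy': 246.90201360307398, 'origin': array([ 0.37681701, -0.81027755,  1.1529777 ]), 'attitude': array([-0.33187565,  0.9399898 , -0.07651584,  0.02056822])}
wrist {'fx': 371.64829954431775, 'fy': 371.64829954431775, 'cx': 320.13607307065917, 'cy': 243.33257778350995, 'origin': array([0.17747745, 0.55125845, 0.37172464]), 'attitude': array([0.11291634, 0.83323801, 0.53653345, 0.0713875 ])}
{'time_s': 0.15, 'q': array([ 9.37704011e-01,  1.81405138e-01,  1.60776352e+00,  1.90155400e-05,
        1.35378191e+00, -2.06299313e-01]), 'dq': array([ 0.00017692, -0.00104384, -0.00468533,  0.00149592, -0.00100731,
        0.00043723]), 'joint_efforts': array([ 1.59360879e-03, -4.45265758e+01, -3.51691675e+01, -3.69741165e-04,
        5.98364553e-03,  1.79158627e-05]), 'eef_pos': array([0.23775266, 0.52309213, 0.23057871]), 'eef_rot': array([-2.85140450e-04,  2.11782532e-01,  9.77316580e-01, -6.16248458e-04]), 'wrist_force': array([0.3072043 , 0.33834204, 0.09818509]), 'torque': array([-0.04264492,  0.04055238, -0.02746729]), 'grasp_force': 0.0, 'opening': 0.9995775640106846}
```

View pics/scene0.png

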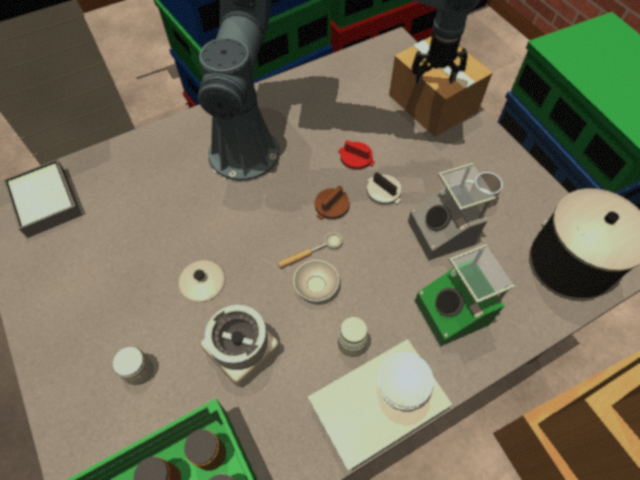

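View pics/side0.png

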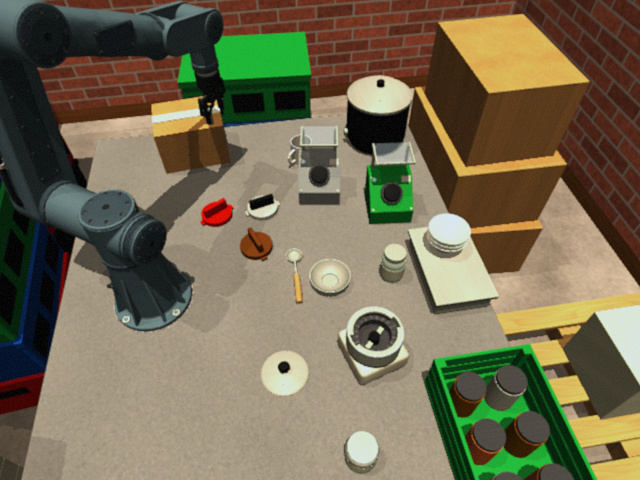

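The aluminium lid with the black bar handle is at scene (383,187), side (262,206). It could be mistaken for:
- the red lid, scene (356,153)
- the brown lid, scene (332,202)
- the pot lid, scene (201,279)

The mill is at scene (237,337), the grey box at (447,222) and the green look-alike at (455,300). Next I'll check these in one close crop montage.

Run:
```python
from h import *
a=cv2.imread("pics/scene0.png");b=cv2.imread("pics/side0.png")
def cr(im,x,y,w=100,h=75): return cv2.resize(im[y:y+h,x:x+w],(400,300),interpolation=cv2.INTER_CUBIC)
m=np.vstack([np.hstack([cr(a,345,155),cr(a,195,290)]),np.hstack([cr(b,215,170),cr(b,330,295)])])
cv2.imwrite("pics/m0.png",m)
m=np.vstack([np.hstack([cr(a,400,160),cr(b,280,125)])])
cv2.imwrite("pics/m1.png",m)
```

```text
(no output)
```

View pics/m0.png

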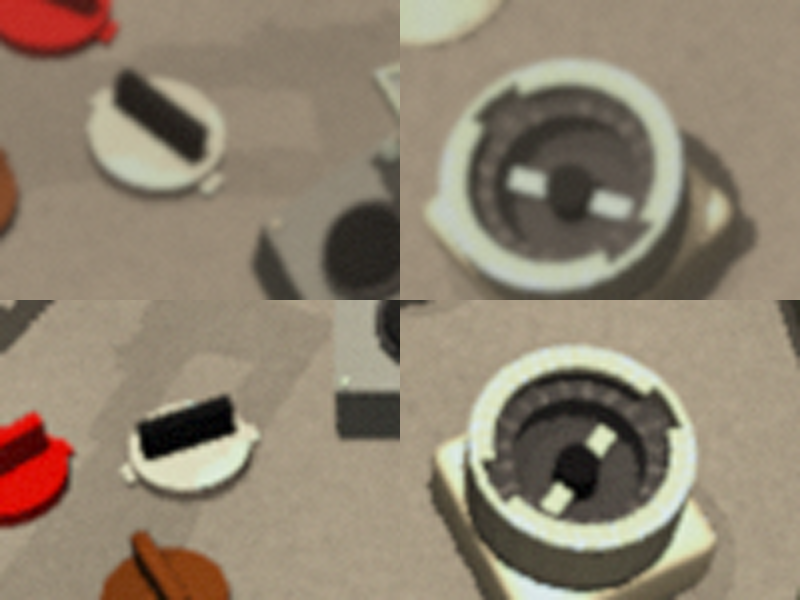

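View pics/m1.png

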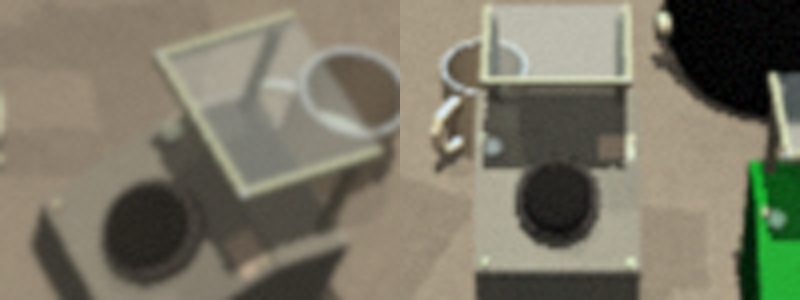

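The crops confirm the choice: a pale disc with a black bar, lugs at scene (369,180)/(398,201) and side (277.5,204)/(247,213). The mill's slots are at scene (219,316)/(252.5,351). The button is at scene (437.5,217), side (319.5,174).

```bash
cat > m.py <<'E'
from h import *
from scipy.optimize import least_squares
S=np.load("pics/scene0.npy",allow_pickle=True).item();D=np.load("pics/side0.npy",allow_pickle=True).item()
def tri(*l):
    A=np.zeros((3,3));b=np.zeros(3)
    for o,d in l:
        P=np.eye(3)-np.outer(d,d);A+=P;b+=P@o
    p=np.linalg.solve(A,b);return p,[np.linalg.norm((np.eye(3)-np.outer(d,d))@(p-o))for o,d in l]
def circ(p,r=None):
    f=lambda q:np.hypot(p[:,0]-q[0],p[:,1]-q[1])-(q[2])
    s=least_squares(f,[*p.mean(0)[:2],.05],loss="soft_l1",f_scale=.001);return s.x
if __name__=="__main__":
    for n,c,(lx,ly,lw,lh),(mx,my,mw,mh),lugs,slots in(("scene",S,(362,165,45,42),(200,300,72,66),[(369.3,180),(397.8,200.8)],[(218.8,316.2),(252.5,351.2)]),
      ("side",D,(243,190,38,32),(344,303,64,62),[(277.5,203.8),(246.8,213)],[(396.2,321),(354.5,340)])):
        g=c["pixels"].astype(int).min(2)
        for nm,(x,y,w,h),z in(("lid",(lx,ly,lw,lh),.018),("mill",(mx,my,mw,mh),.133)):
            k=(g[y:y+h,x:x+w]>165).astype(np.uint8)
            ct=max(cv2.findContours(k,cv2.RETR_EXTERNAL,cv2.CHAIN_APPROX_NONE)[0],key=cv2.contourArea)
            hu=cv2.convexHull(ct)[:,0]+[x,y]
            p=np.array([onz(c,u,v,z)for u,v in hu])
            print(n,nm,len(hu),circ(p))
        L=[onz(c,*q,.007)for q in lugs];d=L[1]-L[0];print(" lugs mid",(L[0]+L[1])/2,np.linalg.norm(d),np.degrees(np.arctan2(d[1],d[0])))
        L=[onz(c,*q,.133)for q in slots];d=L[1]-L[0];print(" slots mid",(L[0]+L[1])/2,np.linalg.norm(d),np.degrees(np.arctan2(d[1],d[0])))
        # handle black top
        k=(g[ly-5:ly+lh,lx:lx+lw]<45).astype(np.uint8);ct=max(cv2.findContours(k,cv2.RETR_EXTERNAL,cv2.CHAIN_APPROX_NONE)[0],key=cv2.contourArea)
        r=cv2.minAreaRect(ct);print(" handle",r[0][0]+lx,r[0][1]+ly-5,r[1:],onz(c,r[0][0]+lx,r[0][1]+ly-5,.037))
    print("button",tri(ray(S,437.5,217),ray(D,319.5,174.2)))
    # visor front corners: scene crop (248,192),(158,52) ; side (482,82),(630,80)
    for a,b in(((462,208),(437.5,145.5)),):
        pass
    print("visor c1",tri(ray(S,400+158/4,160+52/4),ray(D,280+84/4,125+82/4)),"c2",tri(ray(S,400+248/4,160+192/4),ray(D,280+230/4,125+80/4)))
E
python3 m.py
```

```text
scene lid 10 [0.37480358 0.2816312  0.02043497]
scene mill 12 [ 0.59307067 -0.28799542  0.06599781]
 lugs mid [0.35030541 0.3032764  0.007     ] 0.11335270503231482 16.71650218426984
 slots mid [ 0.59520683 -0.28354043  0.133     ] 0.12073330801379567 15.507108328842929
 handle 384.62145042419434 183.8454246520996 ((26.060836791992188, 7.30152702331543), 38.1572265625) [0.34913123 0.30469803 0.037     ]
side lid 15 [0.35091463 0.30563744 0.05033251]
side mill 26 [ 0.5932448  -0.28298197  0.07035057]
 lugs mid [0.3494527 0.3024013 0.007    ] 0.11080396878776677 -166.61048159899667
 slots mid [ 0.59516109 -0.28387149  0.133     ] 0.11931446581296384 -163.20418085976897
 handle 261.40000343322754 201.69999885559082 ((8.538147926330566, 23.71708106994629), 71.56504821777344) [0.34984481 0.30485025 0.037     ]
button (array([0.55398561, 0.33259721, 0.10539155]), [np.float64(0.0005440666576439995), np.float64(0.0005440666576440053)])
visor c1 (array([0.49765797, 0.35140422, 0.22026955]), [np.float64(0.0020890752711114576), np.float64(0.002089075271111505)]) c2 (array([0.61245485, 0.33580861, 0.21849839]), [np.float64(0.001929465179818361), np.float64(0.0019294651798182254)])
```

>>> move_arm(
  plan=[0.56,-1.1,0,0,0,0.17,1.12,-2.2,0,0,0,0.34,1.68,-3.3,0,0,0,0.51,2.24,-4.38,0,0,0,0.69,2.24,-4.38,0,0,0,0.69,2.24,-4.38,-0.6,0,0,0.69,2.24,-4.38,-1.2,0,0,0.69,2.24,-4.38,-1.6,0,0,0.69,2.24,-4.38,-1.6,0,0,0.69],
  grip=60,
)

```text
time_s: 1.27
eef_pos: [0.3486, 0.3037, 0.1496]
eef_rot: [-0.002, -0.131, 0.991, -0.001]
wrist_force: [-0.1, 0.5, 0.1]
opening: 0.696
grasp_force: 0.0
```

Run:
```python
from h import *
c=cam("wrist");np.save("pics/w1.npy",c,allow_pickle=True);im=cv2.cvtColor(c["pixels"],cv2.COLOR_RGB2BGR)
for p in([.35,.304,.056],[.35+.042*np.cos(.262),.304+.042*np.sin(.262),.056],[.35-.042*np.cos(.262),.304-.042*np.sin(.262),.056]):
    u,v=proj(c,p,True);print(u,v);cv2.circle(im,(int(u),int(v)),3,(0,0,255),1)
cv2.imwrite("pics/w1.png",im)
```

```text
320.1858830928749 248.61474784413147
320.1257786736376 306.74522084161026
320.2507872364258 184.838150042044
```

View pics/w1.png

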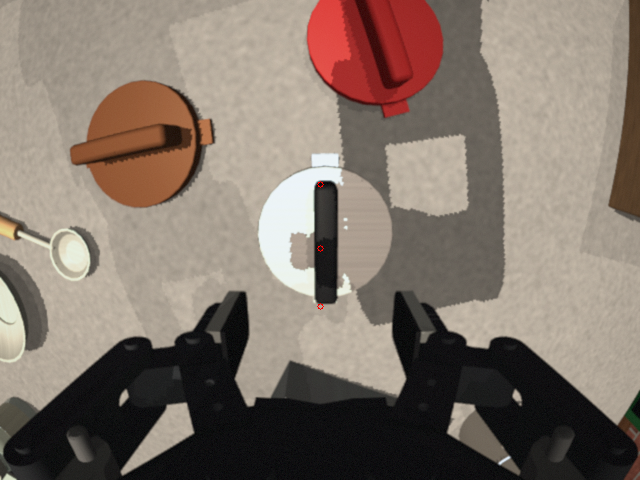

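The wrist view shows the pale lid with its bar from (326,182) to (326,303), about 3–4 mm off my estimate, and upright in the image as wanted. I'll refine the position from it.

Run:
```python
from h import *
c=np.load("pics/w1.npy",allow_pickle=True).item()
a=onz(c,326,182,.056,True);b=onz(c,326,303,.056,True);d=b-a
print(a,b,(a+b)/2,np.linalg.norm(d),np.degrees(np.arctan2(d[1],d[0])))
a=onz(c,325,154,.007,True);print("lug tip",a,np.hypot(*(a[:2]-[.3505,.302])))
for u,v in((258,233),(392,233)): print(onz(c,u,v,.018,True))
print(ctrl.get_obs()["eef_pos"])
```

```text
[0.30673129 0.29616292 0.056     ] [0.38674415 0.31805586 0.056     ] [0.34673772 0.30710939 0.056     ] 0.08295394924985892 15.302594337760594
lug tip [0.29068683 0.2917592  0.007     ] 0.06068352119048233
[0.36091047 0.25775576 0.018     ]
[0.33424057 0.35662805 0.018     ]
[0.3495558  0.30419871 0.15093835]
```

>>> move_arm(
  plan=[-0.04,0.04,-0.8,0,0,0,-0.04,0.04,-1.6,0,0,0,-0.04,0.04,-2.2,0,0,0,-0.04,0.04,-2.54,0,0,0,-0.04,0.04,-2.54,0,0,0,-0.04,0.04,-2.54,0,0,0],
)

```text
time_s: 2.08
eef_pos: [0.3492, 0.3071, 0.0256]
eef_rot: [0.001, -0.131, 0.991, 0.0]
wrist_force: [-0.4, 0.3, -0.2]
opening: 0.701
grasp_force: 0.0
```

>>> move_arm(
  plan=[0,0,0,0,0,0,0,0,0,0,0,0,0,0,0,0,0,0,0,0,0,0,0,0,0,0,0,0,0,0,0,0,0,0,0,0,0,0,0,0,0,0],
  grip=0,
)

```text
time_s: 2.95
eef_pos: [0.3486, 0.3069, 0.0251]
eef_rot: [0.001, -0.131, 0.991, 0.0]
wrist_force: [-1.3, 0.2, 7.0]
opening: 0.178
grasp_force: 59.9
```

>>> move_arm(
  plan=[0,0,0.3,0,0,0,0,0,1.0,0,0,0,0,0,2.0,0,0,0,0,0,3.0,0,0,0,0,0,4.0,0,0,0,0,0,4.4,0,0,0,0,0,4.4,0,0,0],
)

```text
time_s: 3.82
eef_pos: [0.3485, 0.3067, 0.2461]
eef_rot: [0.002, -0.131, 0.991, 0.001]
wrist_force: [0.9, 0.1, -4.8]
opening: 0.181
grasp_force: 59.2
```

>>> move_arm(
  plan=[0.2,-0.5,0,0,0,0,0.55,-1.3,0,0,0,0,0.95,-2.3,0,0,0,0,1.37,-3.3,0,0,0,0,1.79,-4.3,0,0,0,0,2.2,-5.3,0,0,0,0,2.62,-6.3,0,0,0,0,3.04,-7.3,0,0,0,0,3.45,-8.3,0,0,0,0,3.75,-9.0,0,0,0,0],
)

```text
time_s: 5.08
eef_pos: [0.5347, -0.1454, 0.2418]
eef_rot: [-0.002, -0.13, 0.991, 0.001]
wrist_force: [0.8, 0.8, -4.6]
opening: 0.175
grasp_force: 59.6
```

>>> move_arm(
  plan=[0.35,-0.8,0,0,0,0,0.7,-1.6,0,0,0,0.01,1.0,-2.3,0,0,0,0.01,1.16,-2.7,0,0,0,0.01,1.16,-2.8,0,0,0,0.01,1.16,-2.8,0,0,0,0.01,1.16,-2.8,0,0,0,0.01],
)

```text
time_s: 5.95
eef_pos: [0.5931, -0.2823, 0.2438]
eef_rot: [-0.0, -0.137, 0.991, 0.001]
wrist_force: [0.2, -0.0, -3.7]
opening: 0.174
grasp_force: 59.6
```

Run:
```python
from h import *
print(ctrl.get_obs()["eef_pos"],ctrl.get_obs()["eef_rot"])
for n in("scene","side","wrist"):
    c=cam(n);np.save(f"pics/{n}2.npy",c,allow_pickle=True);save(c,f"pics/{n}2.png")
a=cv2.imread("pics/side2.png")[255:405,290:490];w=cv2.imread("pics/wrist2.png")
s=cv2.imread("pics/scene2.png")[250:400,140:340]
cv2.imwrite("pics/m2.png",np.vstack([np.hstack([cv2.resize(a,(400,300)),cv2.resize(s,(400,300))]),np.hstack([w[120:420:1,120:520]*1,np.zeros((300,400,3),np.uint8)])]))
```

```text
[ 0.59313727 -0.28234297  0.24381721] [-3.66567382e-04 -1.36578078e-01  9.90629101e-01  5.28329221e-04]
```

View pics/m2.png

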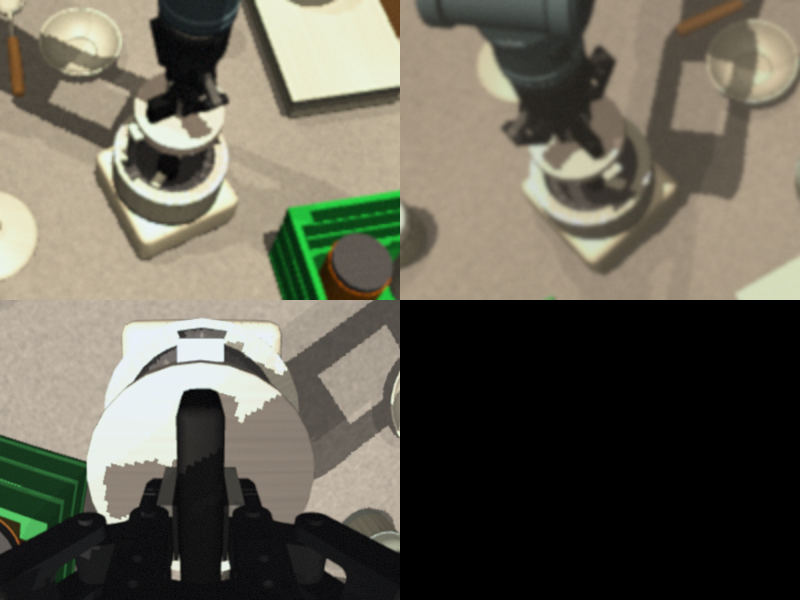

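The lid hangs straight over the mill. In the wrist view the lug at crop (201,350) lines up with the slot at (201,335). I'll check the numbers before lowering.

Run:
```python
from m import *
c=np.load("pics/wrist2.npy",allow_pickle=True).item()
F=lambda x,y,z:onz(c,x+120,y-180,z,True)
e=ctrl.get_obs()["eef_pos"];zu=e[2]-.0255  # lid underside
a=F(124,321,.072);b=F(280,321,.072);d=b-a
print("base far edge",a,b,np.linalg.norm(d),np.degrees(np.arctan2(d[1],d[0])))
m=(a+b)/2;n=np.array([-d[1],d[0],0])/np.linalg.norm(d);print("mill c est",m+.071*n,m-.071*n)
l=F(177,338,zu+.007);r=F(225,338,zu+.007);t=(l+r)/2;d=r-l
print("lug w",np.linalg.norm(d),"tip",t,"rad from tcp",np.hypot(*(t-e)[:2]),"dir",np.degrees(np.arctan2(*(t-e)[1::-1])))
for x,y in((88,470),(313,465)):print("disc side",F(x,y,zu+.018))
for x,y in((178,330),(228,330),(106,400),(298,390)):
    p=F(x,y,.133);print("collar/slot",p,np.hypot(*(p[:2]-[.594,-.2835])),np.degrees(np.arctan2(p[1]+.2835,p[0]-.594)))
# side and scene refined lid disc centre vs collar
g=c["pixels"]
```

```text
base far edge [ 0.54357162 -0.36340424  0.072     ] [ 0.50776936 -0.23650009  0.072     ] 0.13185775034992459 105.75484780876
mill c est [ 0.4573378  -0.31923022  0.072     ] [ 0.59400318 -0.28067411  0.072     ]
lug w 0.020472697345334075 tip [ 0.53530738 -0.29852498  0.22603209] rad from tcp 0.06032493582954606 dir -164.8328053208226
disc side [ 0.60314547 -0.33178495  0.23703209]
disc side [ 0.57373837 -0.23606802  0.23703209]
collar/slot [ 0.53761813 -0.3137547   0.133     ] 0.06398642340115297 -151.78184898364034
collar/slot [ 0.52846032 -0.28133826  0.133     ] 0.06557531884624507 178.1108604314295
collar/slot [ 0.59788119 -0.35064153  0.133     ] 0.06725361080059257 -86.69163371622011
collar/slot [ 0.55415394 -0.22187452  0.133     ] 0.0733853400099613 122.8860658158076
```

>>> move_arm(
  plan=[0.01,0,-0.4,0,0,0,0.01,0,-0.8,0,0,0,0.01,0,-1.2,0,0,0,0.01,0,-1.5,0,0,0,0.01,0,-1.6,0,0,0,0.01,0,-1.6,0,0,0],
)

```text
time_s: 6.85
eef_pos: [0.594, -0.2836, 0.164]
eef_rot: [-0.0, -0.136, 0.991, 0.0]
wrist_force: [-0.6, -0.7, -3.6]
opening: 0.177
grasp_force: 59.5
```

>>> move_arm(
  plan=[0,0,-0.08,0,0,0,0,0,-0.16,0,0,0,0,0,-0.24,0,0,0,0,0,-0.24,0,0,0],
)

```text
time_s: 7.35
eef_pos: [0.5938, -0.2834, 0.1518]
eef_rot: [-0.0, -0.136, 0.991, 0.0]
wrist_force: [-0.4, 0.2, -4.6]
opening: 0.177
grasp_force: 59.5
```

>>> move_arm(
  plan=[0,0,-0.06,0,0,0,0,0,-0.12,0,0,0,0,0,-0.18,0,0,0,0,0,-0.22,0,0,0,0,0,-0.24,0,0,0,0,0,-0.24,0,0,0],
)

```text
time_s: 8.1
eef_pos: [0.5941, -0.2836, 0.1404]
eef_rot: [0.0, -0.136, 0.991, -0.0]
wrist_force: [0.7, 0.1, -3.9]
opening: 0.174
grasp_force: 59.8
```

>>> move_arm(
  plan=[0,0,-0.01,0,0,-0.1,0,0,-0.01,0,0,-0.2,0,0,-0.01,0,0,-0.3,0,0,-0.01,0,0,-0.4,0,0,-0.01,0,0,-0.5,0,0,-0.01,0,0,-0.5,0,0,-0.01,0,0,-0.5],
)

```text
time_s: 8.98
eef_pos: [0.5943, -0.2838, 0.1402]
eef_rot: [0.0, 0.112, 0.994, -0.0]
wrist_force: [1.1, -0.5, -2.0]
opening: 0.177
grasp_force: 60.0
```

```bash
cat > o.py <<'E'
from h import *
o=ctrl.get_obs();r=R.from_quat(np.array(o["eef_rot"])[[1,2,3,0]]).as_matrix()
print(o["time_s"],o["eef_pos"],"y dir",np.degrees(np.arctan2(r[1,1],r[0,1])),"F",o["wrist_force"],"T",o["torque"],"q",o["q"])
E
python3 o.py
```

```text
8.975 [ 0.59428464 -0.28377216  0.1401644 ] y dir 77.10430117734381 F [ 1.05008779 -0.54785243 -2.04455739] T [ 0.03706808 -0.05941928 -0.0428208 ] q [-6.25368284e-01  4.47466544e-01  1.45722575e+00  8.03394371e-05
  1.23606221e+00 -1.97111867e+00]
```

>>> move_arm(
  plan=[0,0,0,0,0,-0.12,0,0,0,0,0,-0.24,0,0,0,0,0,-0.36,0,0,0,0,0,-0.48,0,0,0,0,0,-0.6,0,0,0,0,0,-0.7,0,0,0,0,0,-0.78,0,0,0,0,0,-0.78,0,0,0,0,0,-0.78],
)

```text
time_s: 10.1
eef_pos: [0.5942, -0.2835, 0.1402]
eef_rot: [0.0, 0.481, 0.876, 0.0]
wrist_force: [0.9, 1.6, 0.3]
opening: 0.18
grasp_force: 60.2
```

```bash
python3 o.py
```

```text
10.1 [ 0.59421123 -0.28350524  0.14015349] y dir 32.4371961820563 F [0.91530072 1.61614274 0.34273095] T [ 0.22003016 -0.02097153  0.07007835] q [-6.25167414e-01  4.47376371e-01  1.45737687e+00  2.24128097e-04
  1.23644421e+00 -1.19137675e+00]
```

>>> move_arm(
  plan=[0,0,0,0,0,-0.05,0,0,0,0,0,-0.1,0,0,0,0,0,-0.13,0,0,0,0,0,-0.13,0,0,0,0,0,-0.13],
)

```text
time_s: 10.72
eef_pos: [0.5939, -0.2836, 0.1402]
eef_rot: [-0.0, 0.538, 0.843, -0.0]
wrist_force: [-3.7, 2.2, 3.6]
opening: 0.179
grasp_force: 61.1
```

```bash
python3 o.py
```

```text
10.725 [ 0.59385712 -0.28359696  0.14018326] y dir 24.94108477856887 F [-3.67178086  2.21777219  3.61955598] T [0.29989773 0.44887264 0.60515939] q [-6.25329280e-01  4.47194251e-01  1.45756935e+00 -3.62718451e-04
  1.23699193e+00 -1.06051446e+00]
```

>>> move_arm(
  plan=[0,0,0,0,0,-0.03,0,0,0,0,0,-0.06,0,0,0,0,0,-0.06,0,0,0,0,0,-0.06],
)

```text
time_s: 11.22
eef_pos: [0.5938, -0.2836, 0.1402]
eef_rot: [-0.0, 0.562, 0.827, -0.001]
wrist_force: [-4.5, 1.5, 4.4]
opening: 0.176
grasp_force: 85.9
```

```bash
python3 o.py
```

```text
11.225 [ 0.59376977 -0.28360704  0.14020916] y dir 21.59621036568241 F [-4.4763635   1.50699027  4.39394739] T [0.30773464 0.64753744 2.42413399] q [-0.62489481  0.44715982  1.45756212 -0.00149311  1.23706732 -1.00133094]
```

>>> move_arm(
  plan=[0,0,0,0,0,0,0,0,0,0,0,0,0,0,0,0,0,0,0,0,0,0,0,0,0,0,0,0,0,0],
  grip=50,
)

```text
time_s: 11.85
eef_pos: [0.594, -0.2836, 0.1397]
eef_rot: [0.0, 0.563, 0.826, 0.0]
wrist_force: [0.2, 0.3, 0.1]
opening: 0.583
grasp_force: 0.0
```

>>> move_arm(
  plan=[0,0,0.3,0,0,0,0,0,0.8,0,0,0,0,0,1.6,0,0,0,0,0,2.4,0,0,0,0,0,2.8,0,0,0,0,0,2.8,0,0,0],
)

```text
time_s: 12.6
eef_pos: [0.5947, -0.284, 0.2819]
eef_rot: [0.002, 0.563, 0.826, -0.0]
wrist_force: [-0.3, 0.5, -0.1]
opening: 0.592
grasp_force: 0.0
```

```bash
python3 o.py
python3 - <<'E'
from h import *
c=cam("wrist");np.save("pics/w3.npy",c,allow_pickle=True);save(c,"pics/w3.png")
E
```

```text
12.6 [ 0.59474988 -0.28403098  0.28193122] y dir 21.432621321213357 F [-0.28387468  0.51542465 -0.13064208] T [-0.01305303  0.0247621   0.02417043] q [-6.25245996e-01  3.28734103e-01  1.32396706e+00  2.33242781e-05
  1.48504682e+00 -9.99314377e-01]
```

View pics/w3.png

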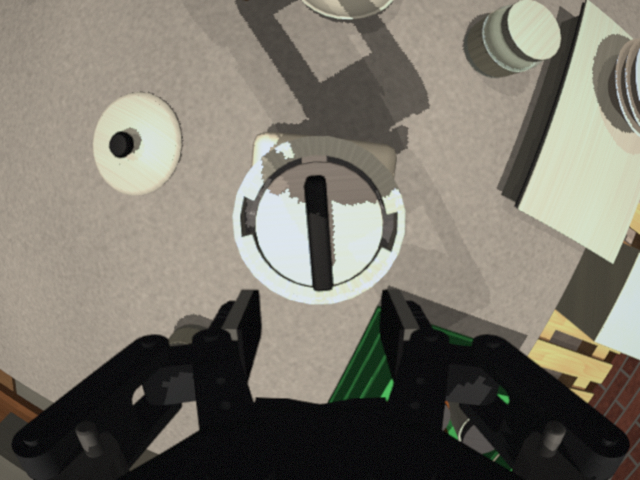

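The handle bar runs (315,178)–(322,290) and the slots are at (249,215)/(390,233). That puts the bar about 79° past the slots with the lid flush, so it is at the stop and locked. Next is the button, with the gripper shut.

>>> move_arm(
  plan=[-0.08,0.7,0,0,0,0.1,-0.2,1.8,0,0,0,0.21,-0.35,3.0,0,0,0,0.32,-0.48,4.1,0,0,0,0.43,-0.6,5.2,0,0,0,0.54,-0.73,6.3,0,0,0,0.65,-0.86,7.4,0,0,0,0.76,-0.98,8.5,-0.1,0,0,0.87,-1.1,9.4,-0.25,0,0,0.98,-1.15,9.9,-0.36,0,0,1.06],
  grip=0,
)

```text
time_s: 13.9
eef_pos: [0.5345, 0.2136, 0.2588]
eef_rot: [-0.002, 0.066, 0.998, -0.0]
wrist_force: [-0.3, -0.5, -0.1]
opening: 0.001
grasp_force: 0.0
```

>>> move_arm(
  plan=[0,0,0,0.13,-0.018,0,0,0,0,0.26,-0.035,0,0,0,0,0.39,-0.053,0,0,0,0,0.52,-0.07,0,0,0,0,0.657,-0.089,0,0,0,0,0.657,-0.089,0,0,0,0,0.657,-0.089,0,0,0,0,0.657,-0.089,0],
)

```text
time_s: 14.9
eef_pos: [0.5365, 0.2122, 0.2621]
eef_rot: [0.022, 0.064, 0.944, 0.324]
wrist_force: [-0.2, 0.3, -0.1]
opening: -0.009
grasp_force: 0.0
```

```bash
python3 o.py
python3 - <<'E'
from h import *
c=cam("wrist");np.save("pics/w4.npy",c,allow_pickle=True);save(c,"pics/w4.png")
o=ctrl.get_obs();print("z axis",R.from_quat(np.array(o["eef_rot"])[[1,2,3,0]]).as_matrix()[:,2])
print(proj(c,[.554,.3326,.1054],True),proj(c,[.555,.3436,.219],True))
E
```

```text
14.9 [0.53653887 0.21220609 0.26210274] y dir 82.24211271447948 F [-0.16917421  0.26169862 -0.14113943] T [-0.30852098  0.07353258 -0.02555386] q [-0.19742632  0.07344434  1.80372773  0.67625301  1.36856429 -1.80981413]
z axis [ 0.08225258  0.60901677 -0.78888091]
(np.float64(320.67219079025193), np.float64(216.67462735195585)) (np.float64(427.60174903244), np.float64(238.6762029259908))
```

View pics/w4.png

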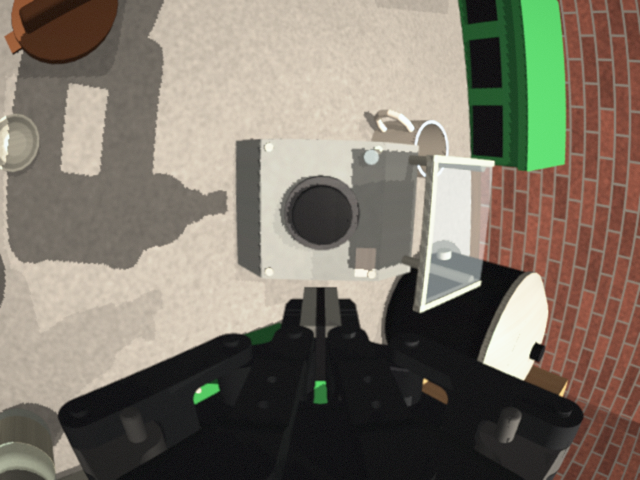

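The button's top is centred at (321,212) in the wrist view against a predicted (320.7,216.7). The face edges are upright and the visor edge at x≈427 is clear of the axis. Approaching now.

Run:
```python
from h import *
c=np.load("pics/w4.npy",allow_pickle=True).item()
e=ctrl.get_obs()["eef_pos"];d=np.array([.0823,.609,-.7889])
for z in(.1,.1054,.11):
    p=onz(c,321,212,z,True);t=(p-e)@d;print(p,"along",t,"lateral",p-e-t*d)
```

```text
[0.55153349 0.33758508 0.1       ] along 0.20553967516494143 lateral [-1.93072708e-03  1.56641593e-04 -7.59375895e-05]
[0.54970609 0.33357547 0.1054    ] along 0.1986873626986032 lateral [-3.19418546e-03  3.20082246e-04 -8.17268942e-05]
[0.54814941 0.33015987 0.11      ] along 0.19285020763468547 lateral [-4.27046482e-03  4.59309469e-04 -8.66585241e-05]
```

>>> move_arm(
  plan=[0.03,0.49,-0.63,0,0,0,0.1,0.97,-1.26,0,0,0,0.16,1.46,-1.89,0,0,0,0.22,1.9,-2.46,0,0,0,0.25,2.13,-2.76,0,0,0,0.25,2.19,-2.84,0,0,0,0.25,2.19,-2.84,0,0,0],
)

```text
time_s: 15.82
eef_pos: [0.5495, 0.3209, 0.1205]
eef_rot: [0.022, 0.064, 0.943, 0.325]
wrist_force: [0.1, -0.2, 0.2]
opening: 0.003
grasp_force: 0.0
```

>>> move_arm(
  plan=[0.008,0.06,-0.08,0,0,0,0.016,0.12,-0.16,0,0,0,0.024,0.18,-0.24,0,0,0,0.024,0.18,-0.24,0,0,0],
)

```text
time_s: 16.32
eef_pos: [0.551, 0.3298, 0.1082]
eef_rot: [0.022, 0.065, 0.943, 0.325]
wrist_force: [1.1, -2.2, 4.1]
opening: -0.001
grasp_force: 2.2
```

>>> move_arm(
  plan=[0.004,0.03,-0.04,0,0,0,0.006,0.049,-0.063,0,0,0,0.006,0.049,-0.063,0,0,0],
)

```text
time_s: 16.7
eef_pos: [0.5515, 0.3315, 0.1061]
eef_rot: [0.022, 0.064, 0.943, 0.325]
wrist_force: [-4.6, -11.4, 14.9]
opening: 0.001
grasp_force: 9.5
```

>>> move_arm(
  plan=[0.002,0.012,-0.016,0,0,0,0.002,0.012,-0.016,0,0,0,0.002,0.012,-0.016,0,0,0,0.002,0.012,-0.016,0,0,0,0.002,0.012,-0.016,0,0,0,0.002,0.012,-0.016,0,0,0],
)

```text
time_s: 17.45
eef_pos: [0.5516, 0.3317, 0.1059]
eef_rot: [0.022, 0.064, 0.943, 0.325]
wrist_force: [-8.2, -18.5, 21.2]
opening: -0.0
grasp_force: 14.5
```

>>> move_arm(
  plan=[-0.02,-0.12,0.16,0,0,0,-0.05,-0.36,0.47,0,0,0,-0.12,-0.85,1.1,0,0,0,-0.18,-1.34,1.73,0,0,0,-0.24,-1.82,2.36,0,0,0,-0.29,-2.19,2.84,0,0,0,-0.29,-2.19,2.84,0,0,0,-0.29,-2.19,2.84,0,0,0],
)

```text
time_s: 18.45
eef_pos: [0.5353, 0.2238, 0.2449]
eef_rot: [0.021, 0.065, 0.943, 0.325]
wrist_force: [-0.1, 0.0, 0.2]
opening: -0.0
grasp_force: 0.0
```

```bash
python3 o.py
python3 - <<'E'
from h import *
c=cam("wrist");s=cam("side")
a=cv2.cvtColor(c["pixels"],cv2.COLOR_RGB2BGR)[100:325,200:500];b=cv2.cvtColor(s["pixels"],cv2.COLOR_RGB2BGR)
cv2.imwrite("pics/m5.png",np.hstack([cv2.resize(a,(400,300)),cv2.resize(b,(400,300))]))
E
```

```text
18.45 [0.53530088 0.22375824 0.24488682] y dir 82.05988058688772 F [-0.10623031  0.01970551  0.18357657] T [-0.27721665  0.0151784  -0.03615942] q [-0.17565146  0.09292093  1.8206616   0.68576748  1.3286854  -1.81459219]
```

View pics/m5.png

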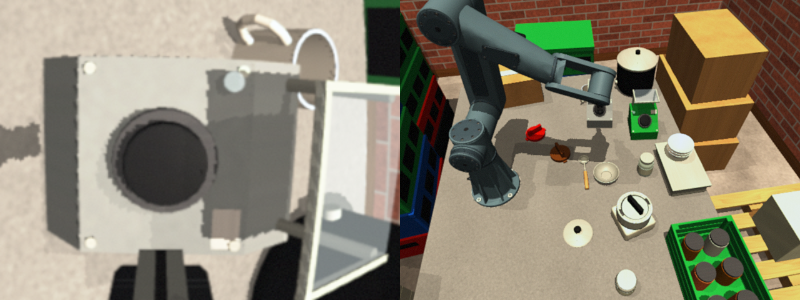

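The button is back out, the lid sits locked in the mill, and the other things are where they stood. At the stop the fingertips were at z = 0.106, against about 0.105 expected with the button fully in, at 30 N. Handing in.

```bash
python3 -c "
from bench import ctrl
print(ctrl.hand_in())"
```

```text
the job is handed in; nothing more can be done
None
```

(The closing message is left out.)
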